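# Lock the label roll on the unwinder

### The arm

A 6-joint arm with a two-finger parallel gripper is mounted at the origin on the work surface. World frame = base frame: x ahead of the robot, y to its left, z up, the work surface at z = 0. Lengths are in m, angles in degrees, forces in N, time in s.
With the tool pointing down it reaches from about 0.3 to 0.75 m from the base axis. Payload 8.5 kg.
Tool frame: the origin (TCP) lies between the finger pads; the fingertips stand 19 mm ahead of it and the grasp point (between the pads) is the TCP; z points along the fingers, y is the line along which they close (so a half turn about z gives the same grasp; the last joint's range is limited). The gripper opens to 85 mm and grips with 20 to 120 N. Pads are 22 mm wide; open, the fingers measure 114 mm over their backs; the gripper's body (76 mm by 85 mm) begins 54 mm behind the grasp point. The pads swing forward as they close: fully open they stand 13 mm farther back than shut.
Start: joints at [60.143, 21.807, 74.336, -0, 83.858, -12.336], TCP at [0.166, 0.524, 0.25] pointing down, gripper open.
Joint ranges: [-178.18, 178.18], [-50.72, 133.34], [12.68, 142.11], [-81.47, 261.47], [9.98, 163.14], [-165.26, 165.26]. Speed limits (degrees/s): [136.94, 136.94, 180, 180, 180, 180].

### API

Orientations are given as a 3x3 rotation matrix whose columns are the frame's x, y, z axes.
In Python, from rig import env, optics gives the robot as it stands.
- The arm moves only by the tool arm_command, never from a script. Its argument "commands" is one flat list of numbers, 7 for each row, row after row: the closure, from -1 (fully open) to 1 (shut), so that 0 is half open, then the shift along the tool's x, y, z as a fraction of full scale, then the turn, a rotation vector about the tool's x, y, z as a fraction of full scale. A call has 1 to 12 rows; each row is the pose to reach, as a shift and turn from the pose commanded when the call began, along the tool's axes at that moment; what a row does not reach only later rows make up. Full scale, the value 1, is 500 mm for a shift and 120 degrees for a turn. A row lasts 1/12 s, in which the tool goes at most 41.7 mm and 7.16 degrees, less where a joint would pass 70% of its speed; a pose out of reach is approached as far as the arm can. A call with a number of a shift or a turn outside -1 to 1 is refused whole. A call with a gripper value outside its range is refused whole. The fingers move at their own pace and stop on an object; "newtons" is the grip in N (left out, the last holds). Time passes only in rows, so rows that repeat a pose let the fingers close. It gives the time, the measured TCP pose, the force, the opening and the grip force at its end, in the units of the state.
- env.observe(): the state, without advancing time (a new reading comes with each control period).
- optics.get_image(name): name is "scene" or "top"; returns a dict with "image" (384x512x3 uint8, red, green, blue), "intrinsics" (3x3 intrinsics, pixels), "k1" (the pictures are not rectified: a ray, as slopes to the right and down, at radius r is drawn at 1 + k1 r^2 times it, then the intrinsics apply), "origin" and "orientation" of the camera in the world. Camera axes: x right, y down, z forward; pixel columns grow to the right and rows downward; lengths in m; the calibration is good to about 2 mm. A picture is of the moment at which its call begins. There is no depth.
- env.close_job(): hands the job in; it is judged then, once.
The state is a dict: "time_s": time; "q": joint angles; "qvel": joint speeds; "joint_efforts": joint torques, N m; "position": TCP position; "tool_rot": TCP orientation; "ft_force": force on the tool from outside, world axes, zero at the start; "wrist_torque": the same for the moment, N m; "grip_width": finger opening in m; "gripper_force": force on a finger pad.
Only numpy, scipy, OpenCV 4.12 (cv2) and the standard library are available. Lean on these libraries where they do the work, as an engineer would, in place of code of your own. Each camera call takes 0.05 s, during which the arm holds its last target. There are 200 camera calls.

### The job

A fresh label roll is on the unwinder: set the orange hand nut on the brass spindle and screw it clockwise until it is fully home, flat on the clamp disc. The threads cross easily, so start it gently, and if it binds early stop, back it off and find the true start instead of forcing it. Then turn the black brake dial to the red mark, and leave the tins standing.

Things in the scene. Friction and masses are not known exactly. Their poses are not given: they have to be found in the camera images.
- nut: Orange hand nut, a cap 56 mm across and 29 mm high, open below, with a raised grip bar on top; about 120 g. Stands rim down on the bench. Origin: centre of the rim's underside, z up, x along the bar (a black dot marks the bar's +x end).
- nut_bar (a point): Middle of the nut's grip bar, 47 mm above the rim. The bar is 46 mm long along the nut's x, 14 mm wide along its y, and reaches from 29 to 61 mm above the rim. Turns with the nut.
- nut_lugs (a point): On the nut's axis, 6 mm above its rim, level with the undersides of two steel lugs inside the 45.6 mm bore (mouth chamfered to 49 mm over 3 mm), on the nut's +x and -x sides; each is 5 mm wide, 3.5 mm high, and their tips are 31.8 mm apart (the spindle core they pass in the notches is 24 mm across). Either way round fits.
- spindle_top (a point): Centre of the flat top of the upright brass spindle, 41 mm across, 19.5 mm above the clamp disc. Its lip has four notches 50 deg wide, 90 deg apart, turned differently each time. The lugs rest on the lip between them (rim then 6 mm below this point). The spindle is held fast and does not turn with the nut.
- thread_start (a point): Spindle axis, 9 mm below its top: the depth to which the lugs drop at the two true starts, which are opposite notches. From there the nut screws down clockwise seen from above (right-hand, 20 mm lead, 1.5 mm axial play), is tight some 120 deg (2.1 rad) on from mid-notch and blocked at 141 deg. Anticlockwise of a true notch is a solid wall.
- false_catch (a point): Spindle axis, 3 mm below its top: the depth to which the lugs drop in the other two notches, the false catches. There the threads are crossed: the nut binds hard about 17 deg (0.3 rad) from mid-notch either way and must be lifted out (3 mm) to go on; a true start lies 90 deg away.
- spindle_seat (a point): Centre of the top face of the aluminium clamp disc (68 mm across) round the foot of the spindle, on a white label roll 100 mm across; when home, the nut's rim lies flat here.
- brake_dial (a joint): Black dial on the unwinder's plate, rad, 0 to 3.2, grows as it turns clockwise seen from above; stays where left (0.05 N m friction). White ticks every 0.4; the wide red tick stands at 1.6.
- brake_dial_grip (a point): On the dial's axis, in the upright grip bar of the dial (42 mm long, 14 mm wide, 32 mm tall; its top is 7 mm above this point). Turns with the dial: the bar lies along its x, the white pointer line is on its -x half.
- can_a: Tin can, 75 mm across, 110 mm high, 0.4 kg, origin at its underside; to be left standing.
- can_b: Another such tin, to be left standing.
- unwinder: The unwinder, fixed: grey plate 150 x 300 mm, 12 mm thick, origin under the spindle axis; the plate runs from 75 mm on +y to 225 mm on -y, the dial 165 mm to -y of the spindle. Carries the roll (its top 68 mm high), disc, spindle and dial.
Things that resemble listed ones, but are neither listed nor needed, are in the scene too. Of the things like the nut, leave any that is blue or purple; of the rest the larger one is meant.

How it is judged (in metres and radians):
On the way, in this order (a step that is already met when the one before it is completed fails the run):
1. the nut is screwed home on the spindle: rim within 1 mm of the clamp disc, upright (z of nut in the frame of spindle_seat below 0.001 m and horizontal distance between nut and spindle_seat below 0.004 m and angle between nut's own z axis and vertical below 0.07 rad), for 0.2 s.
2. the brake dial is at the red mark (value of joint brake_dial between 1.48 and 1.72 rad), for 0.2 s.
At the end, for the whole second after the job is handed in: The nut's rim lies within 1 mm of the clamp disc, within 4 mm of its centre, upright within 0.07 rad and at rest; the brake dial stands within 0.12 rad of the red mark (all of step 1 and all of step 2 and linear speed of nut below 0.01 m/s); the robot touches nothing.
It fails at once if the nut is forced on crossed threads: more than 80 N between the nut and the unwinder while its rim is over 2 mm from the clamp disc (contact force between nut and unwinder above 80 N and z of nut in the frame of spindle_seat above 0.002 m).
It fails at once if a tin is knocked over (angle between any of can_a, can_b's own z axis and vertical above 0.5 rad).
It also fails if it takes over 72 s, if anything falls off the work surface, if the arm or the gripper's body presses on something with over 40 N, if the wrist force passes 120 N, or if a joint passes its speed limit or range.

## Working session

There is one attempt and no reset: what is moved stays moved. The work goes in short steps, Python scripts to look and compute and a tool call to move; the robot and the scene stay as the last step left them, time stands still between calls to the robot, and variables do not carry over. Pictures are saved under pics/ and viewed, at most 10 in all, crops included, and the job is handed in when it is done.

Besides the shell and the picture viewer there is one more tool, called by a JSON object that holds its "api" and its "payload". arm_command: Moves the arm, as the interface text tells. Shift numbers are shares of 500 mm and turn numbers shares of 120 degrees, none past 1 either way. Its arguments: {"type":"object","properties":{"commands":{"type":"array","items":{"type":"number"}},"newtons":{"type":"number"}},"required":["commands"]}

```bash
ls; mkdir -p pics
python3 - <<'E'
from rig import env, optics
import cv2
print(env.observe())
for n in("scene","top"):
    d=optics.get_image(n); cv2.imwrite(f"pics/{n}0.png",cv2.resize(d["image"][:,:,::-1],None,fx=1.5,fy=1.5,interpolation=cv2.INTER_CUBIC))
    print({k:v for k,v in d.items() if k!="image"})
E
```

```text
pics
{'time_s': 0.0, 'q': array([ 6.01422948e+01,  2.18415721e+01,  7.43852607e+01,  1.71006080e-03,
        8.38607540e+01, -1.23365493e+01]), 'qvel': array([-0.00219643, -0.06510535,  0.05706686, -0.01597846,  0.04017338,
        0.02591074]), 'joint_efforts': array([-2.12390537e-04, -4.48443961e+01, -2.31279892e+01, -8.96891947e-05,
        4.75660083e-03, -3.99641817e-05]), 'position': array([0.16544312, 0.5242367 , 0.24970334]), 'tool_rot': array([[-9.53604745e-01,  3.01060411e-01, -7.86784981e-04],
       [ 3.01061229e-01,  9.53603910e-01, -1.31099468e-03],
       [ 3.55592639e-04, -1.48704120e-03, -9.99998831e-01]]), 'ft_force': array([0.30330428, 0.67740127, 0.70066259]), 'wrist_torque': array([ 0.06155158, -0.03085321,  0.02728465]), 'gripper_force': 0.0, 'grip_width': 0.08512546023222843}
{'intrinsics': array([[449.88321321,   0.        , 250.16876365],
       [  0.        , 449.88321321, 186.64063079],
       [  0.        ,   0.        ,   1.        ]]), 'k1': -0.05111223114787362, 'origin': array([1.20491709, 0.01074146, 0.74200091]), 'orientation': array([[-0.08971855,  0.66950289, -0.73737132],
       [ 0.9958002 ,  0.04674414, -0.07872074],
       [-0.01823598, -0.74133722, -0.67088492]])}
{'intrinsics': array([[451.08954663,   0.        , 250.8495425 ],
       [  0.        , 451.08954663, 188.38518456],
       [  0.        ,   0.        ,   1.        ]]), 'k1': -0.08421723469127629, 'origin': array([ 0.35166967, -0.04138625,  1.25783998]), 'orientation': array([[-0.00522663, -0.99525699,  0.09714009],
       [-0.99993606,  0.00422748, -0.01048868],
       [ 0.01002827, -0.0971887 , -0.99521545]])}
```

View pics/scene0.png

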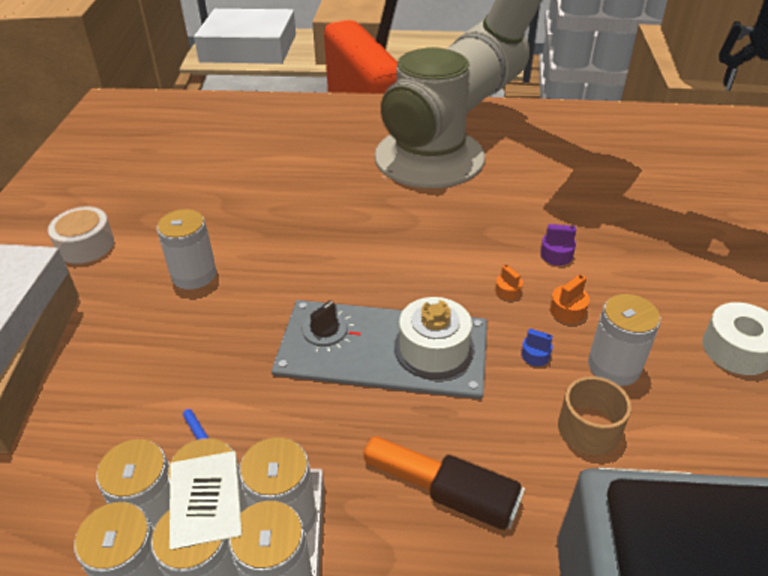

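View pics/top0.png

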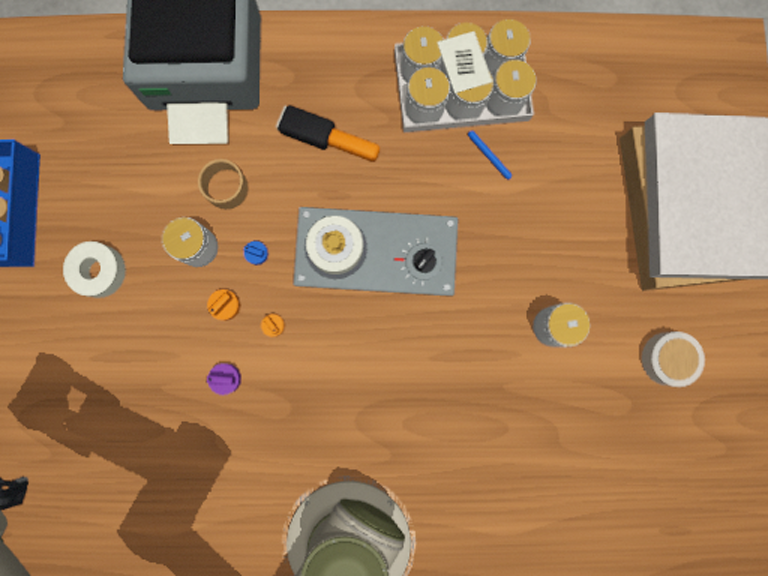

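The first pictures show the scene view and the top view (both enlarged 1.5x). In the top view there are four nut-like things:
- a larger orange one at (222,304)
- a smaller orange one at (272,324)
- a blue one at (256,252)
- a purple one at (223,378)

The larger orange one is the nut: blue and purple are ruled out, and it's the larger of the rest. The spindle is at (333,241) and the dial at (424,261). The tins are at (186,240) and (565,325).

```bash
cat > h.py <<'E'
import numpy as np, cv2
from rig import env, optics
def ray(d,uv):
    K=d["intrinsics"]; p=np.array([(uv[0]-K[0,2])/K[0,0],(uv[1]-K[1,2])/K[1,1]]); s=p.copy()
    for _ in range(20): s=p/(1+d["k1"]*(s@s))
    v=d["orientation"]@np.array([s[0],s[1],1]); return d["origin"],v/np.linalg.norm(v)
def plane(d,uv,z):
    o,v=ray(d,uv); return o+v*(z-o[2])/v[2]
def cross(a,ua,b,ub):
    o1,v1=ray(a,ua);o2,v2=ray(b,ub)
    t=np.linalg.lstsq(np.c_[v1,-v2],o2-o1,rcond=None)[0]
    p,q=o1+t[0]*v1,o2+t[1]*v2; return (p+q)/2,np.linalg.norm(p-q)
def pix(d,P):
    s=d["orientation"].T@(np.array(P)-d["origin"]); s=s[:2]/s[2]; s=s*(1+d["k1"]*(s@s)); K=d["intrinsics"]
    return np.array([s[0]*K[0,0]+K[0,2],s[1]*K[1,1]+K[1,2]])
def crop(d,c,h,n):
    u,v=map(int,c); im=d["image"][v-h:v+h,u-h:u+h,::-1]; return cv2.resize(im,(n,n),interpolation=cv2.INTER_CUBIC)
def blobs(d,lo,hi,amin=15):
    m=cv2.inRange(cv2.cvtColor(d["image"],cv2.COLOR_RGB2HSV),lo,hi)
    n,l,s,c=cv2.connectedComponentsWithStats(m); return [(s[i,4],c[i].round(1),s[i,:4]) for i in range(1,n) if s[i,4]>=amin],l
E
python3 - <<'E'
from h import *
T=optics.get_image("top");S=optics.get_image("scene")
for n,d in(("top",T),("scene",S)):
    print(n,"orange",[b for b in blobs(d,(6,200,90),(16,255,255),40)[0]]); print("brass",[b for b in blobs(d,(16,110,60),(28,255,255),40)[0]]); print("red",[b for b in blobs(d,(0,150,120),(4,255,255),4)[0]])
a=np.hstack([crop(T,(148,203),22,390),crop(T,(222,161),22,390)])
b=np.hstack([crop(S,(380,199),26,390),crop(S,(290,212),26,390)])
cv2.imwrite("pics/c1.png",cv2.resize(np.vstack([a,b]),(600,600)))
E
```

```text
top orange [(np.int32(276), array([235. ,  96.5]), array([219,  86,  34,  22], dtype=int32)), (np.int32(226), array([148.9, 202.8]), array([138, 193,  22,  20], dtype=int32)), (np.int32(62), array([182.9, 216.2]), array([175, 210,  14,  14], dtype=int32))]
brass [(np.int32(493), array([339.8,  24.5]), array([327,  12,  27,  26], dtype=int32)), (np.int32(196), array([312.4,  21. ]), array([298,  14,  26,  20], dtype=int32)), (np.int32(466), array([281.7,  29.6]), array([269,  17,  26,  26], dtype=int32)), (np.int32(480), array([343.6,  52.1]), array([331,  40,  26,  25], dtype=int32)), (np.int32(495), array([285.5,  57.3]), array([273,  45,  26,  25], dtype=int32)), (np.int32(160), array([317. ,  61.7]), array([305,  56,  23,  12], dtype=int32)), (np.int32(1202), array([429.8, 138.8]), array([414,  84,  75, 110], dtype=int32)), (np.int32(292), array([235.6,  95.5]), array([220,  86,  33,  19], dtype=int32)), (np.int32(473), array([147.3, 121.6]), array([132, 106,  33,  33], dtype=int32)), (np.int32(66), array([  2.1, 119.5]), array([  0, 113,   6,  15], dtype=int32)), (np.int32(58), a
[... 2006 characters left out ...]
[403, 196,  37,  25], dtype=int32)), (np.int32(292), array([290.2, 210.1]), array([281, 200,  19,  20], dtype=int32)), (np.int32(1204), array([ 86.4, 311.1]), array([ 65, 293,  44,  38], dtype=int32)), (np.int32(351), array([133.4, 299.1]), array([114, 292,  40,  16], dtype=int32)), (np.int32(1238), array([181.9, 310.1]), array([160, 292,  44,  38], dtype=int32)), (np.int32(1517), array([ 73.5, 356.1]), array([ 50, 335,  48,  44], dtype=int32)), (np.int32(1476), array([177.9, 355.7]), array([154, 334,  47,  45], dtype=int32)), (np.int32(699), array([119.3, 364.9]), array([102, 340,  46,  39], dtype=int32))]
red [(np.int32(12), array([235.6, 221.6]), array([233, 221,   7,   2], dtype=int32))]
```

View pics/c1.png

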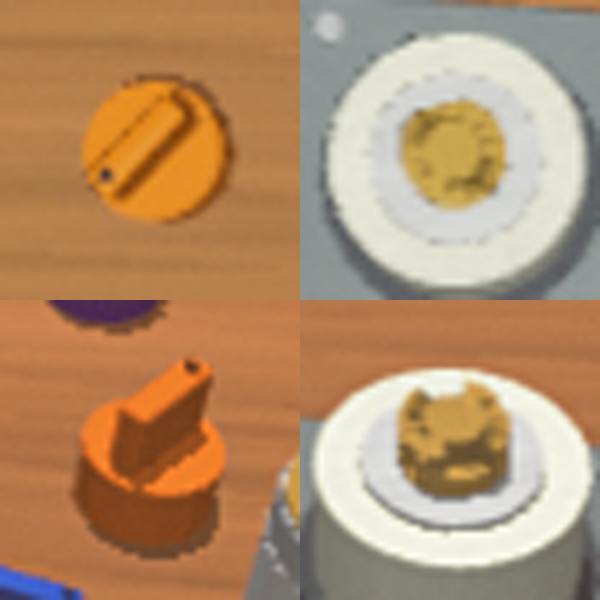

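The large orange nut is confirmed in the crop: its bar runs diagonally, with the black dot at the lower-left end, and nothing sits close to it. The spindle lip shows its notches dimly, so I'll rectify it and work out poses.

Run:
```python
from h import *
T=optics.get_image("top");S=optics.get_image("scene")
f=44/300
c=lambda u,v:(126+u*f-.5,181+v*f-.5)
cs=lambda u,v:(200+(u-300)*f-.5,139+v*f-.5)
print("cap",plane(T,c(157,150),.029)); e=[plane(T,c(100,180),.061),plane(T,c(183,103),.061)]; print("bar ends",e,np.mean(e,0),np.degrees(np.arctan2(*(e[0]-e[1])[1::-1])))
fs=52/300
ss=lambda u,v:(264+(u-300)*fs-.5,186+(v-300)*fs-.5); sn=lambda u,v:(354+u*fs-.5,173+(v-300)*fs-.5)
e2=[plane(S,sn(193,366),.061),plane(S,sn(135,412),.061)]; print("scene bar",e2,np.mean(e2,0))
print("nut tri bar ends",cross(T,c(105,174),S,sn(191,366)))
print("roll top", plane(T,cs(457,160),.068),plane(S,ss(452,468),.068)) 
print("spindle tri",cross(T,cs(453,153),S,ss(455,408)))
print("disc tri",cross(T,cs(457,158),S,ss(453,460)))
print("dial red", plane(T,(265.7,172.5),.014),plane(S,(235.6,221.6),.014),"dialTop",cross(T,(424/1.5,260/1.5),S,(323/1.5,310/1.5)))
for n,(tu,tv) in dict(can1=(186,240),can2=(568,324)).items(): print(n,plane(T,(tu/1.5,tv/1.5),.11))
# plate corners at z=.012
print("plate",[plane(T,(u/1.5,v/1.5),.012) for u,v in((300,207),(458,217),(454,296),(294,286))])
P=cross(T,cs(453,153),S,ss(455,408))[0]
out=[]
for d in(T,S):   # rectified patch at the spindle top plane, world -y right, +x up
    g=np.linspace(-.03,.03,400); mx=np.zeros((400,400),np.float32); my=mx.copy()
    for i,a in enumerate(g):
        for j,b in enumerate(g): mx[i,j],my[i,j]=pix(d,(P[0]-a,P[1]-b,P[2]))
    out.append(cv2.remap(d["image"][:,:,::-1].copy(),mx,my,cv2.INTER_CUBIC))
cv2.imwrite("pics/sp.png",np.hstack(out))
```

```text
cap [0.4340171  0.22571329 0.029     ]
bar ends [array([0.42020757, 0.24099169, 0.061     ]), array([0.45025611, 0.20881699, 0.061     ])] [0.43523184 0.22490434 0.061     ] 133.04296550060693
scene bar [array([0.42578256, 0.23898014, 0.061     ]), array([0.45419933, 0.21312034, 0.061     ])] [0.43999095 0.22605024 0.061     ]
nut tri bar ends (array([0.42268138, 0.23940363, 0.05828796]), np.float64(0.0005765009563483271))
roll top [0.53888241 0.02120466 0.068     ] [0.54498599 0.02205826 0.068     ]
spindle tri (array([0.53791315, 0.02174958, 0.09141224]), np.float64(0.0004772945568303966))
disc tri (array([0.53983896, 0.02180202, 0.06687073]), np.float64(0.0010725988703180758))
dial red [ 0.51729926 -0.09603855  0.014     ] [ 0.5224232  -0.09661626  0.014     ] dialTop (array([ 0.5106719 , -0.14114393,  0.04590583]), np.float64(0.000977542010628373))
can1 [0.53878617 0.27388764 0.11      ]
can2 [ 0.39108293 -0.38126243  0.11      ]
plate [array([0.61605973, 0.08756004, 0.012     ]), array([ 0.59609098, -0.20831373,  0.012     ]), array([ 0.44770227, -0.19824362,  0.012     ]), array([0.46756032, 0.09766627, 0.012     ])]
```

View pics/sp.png

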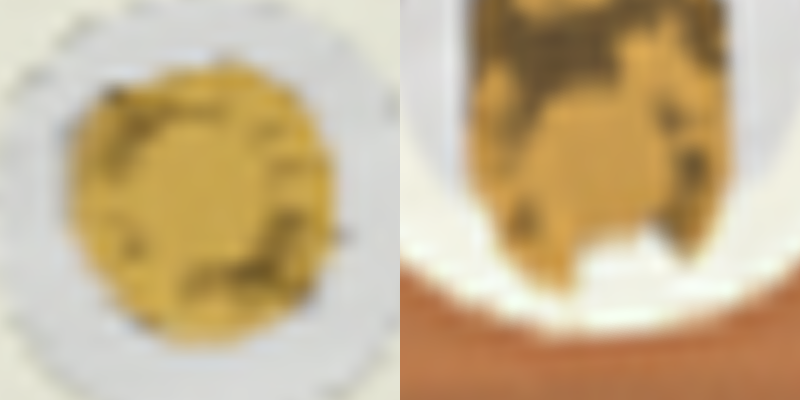

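The rectified crop shows the spindle top, about 274 px across in the left half. In the scene half, a through-cut notch opens at about (620,265), between edges at (575,285) and (690,265). Since you can see right through it, I take it as a true start, centred near azimuth 195° in the world frame. The two cameras disagree by about 5 mm in x, so I average them. Next I go above the nut.

{"api": "arm_command", "payload": {"commands": [-1, -0.698, -0.407, 0.18, 0, 0, 0.229, -1, -0.698, -0.407, 0.18, 0, 0, 0.229, -1, -0.698, -0.407, 0.18, 0, 0, 0.229, -1, -0.698, -0.407, 0.18, 0, 0, 0.229, -1, -0.698, -0.407, 0.18, 0, 0, 0.229, -1, -0.698, -0.407, 0.18, 0, 0, 0.229, -1, -0.698, -0.407, 0.18, 0, 0, 0.229, -1, -0.698, -0.407, 0.18, 0, 0, 0.229, -1, -0.698, -0.407, 0.18, 0, 0, 0.229, 0, -0.698, -0.407, 0.18, 0, 0, 0.229, 0, -0.698, -0.407, 0.18, 0, 0, 0.229, 0, -0.698, -0.407, 0.18, 0, 0, 0.229], "newtons": 40}}

```text
time_s: 1.3
position: [0.438, 0.224, 0.1598]
tool_rot: [[-0.705, 0.71, -0.001], [0.71, 0.705, -0.0], [0.001, -0.001, -1.0]]
ft_force: [-1.1, -0.2, 0.4]
grip_width: 0.0517
gripper_force: 0.0
```

{"api": "arm_command", "payload": {"commands": [0, 0, 0, 0.08, 0, 0, 0, 0, 0, 0, 0.14, 0, 0, 0, 0, 0, 0, 0.2, 0, 0, 0, 0, 0, 0, 0.216, 0, 0, 0, 0, 0, 0, 0.216, 0, 0, 0, 0.5, 0, 0, 0.216, 0, 0, 0, 0.6, 0, 0, 0.216, 0, 0, 0, 1, 0, 0, 0.216, 0, 0, 0, 1, 0, 0, 0.216, 0, 0, 0, 1, 0, 0, 0.216, 0, 0, 0, 1, 0, 0, 0.216, 0, 0, 0, 1, 0, 0, 0.216, 0, 0, 0], "newtons": 40}}

```text
time_s: 2.3
position: [0.4379, 0.2258, 0.0541]
tool_rot: [[-0.707, 0.707, 0.003], [0.707, 0.707, 0.001], [-0.002, 0.003, -1.0]]
ft_force: [-0.8, 0.6, 6.8]
grip_width: 0.0135
gripper_force: 39.4
```

Run:
```python
from h import *
T=optics.get_image("top");S=optics.get_image("scene")
cv2.imwrite("pics/g1.png",np.hstack([crop(T,(148,203),30,400),crop(S,(380,190),40,400)]))
```

```text
(no output)
```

View pics/g1.png

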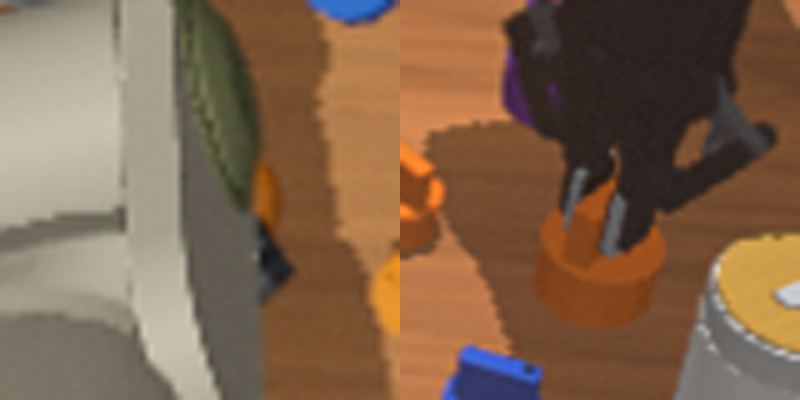

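The grip is good: 13.5 mm opening at 39 N across the bar, with the fingers on both sides of it at about (610,215). I'll lift and carry it over the spindle, turned to the notch.

{"api": "arm_command", "payload": {"commands": [1, 0, 0, -0.08, 0, 0, 0, 1, 0, 0, -0.16, 0, 0, 0, 1, 0, 0, -0.222, 0, 0, 0, 1, -0.08, -0.027, -0.222, 0, 0, -0.06, 1, -0.15, -0.05, -0.222, 0, 0, -0.12, 1, -0.23, -0.077, -0.222, 0, 0, -0.18, 1, -0.3, -0.1, -0.222, 0, 0, -0.24, 1, -0.37, -0.123, -0.222, 0, 0, -0.3, 1, -0.41, -0.137, -0.222, 0, 0, -0.36, 1, -0.434, -0.145, -0.222, 0, 0, -0.42, 1, -0.434, -0.145, -0.222, 0, 0, -0.48, 1, -0.434, -0.145, -0.222, 0, 0, -0.508], "newtons": 60}}

```text
time_s: 3.4
position: [0.5396, 0.0196, 0.164]
tool_rot: [[-0.96, -0.279, 0.001], [-0.279, 0.96, -0.0], [-0.001, -0.0, -1.0]]
ft_force: [-0.0, -0.4, -1.5]
grip_width: 0.0127
gripper_force: 59.4
```

{"api": "arm_command", "payload": {"commands": [1, 0, 0, 0, 0, 0, 0, 1, 0, 0, 0, 0, 0, 0]}}

```text
time_s: 3.57
position: [0.5392, 0.0207, 0.164]
tool_rot: [[-0.962, -0.271, 0.001], [-0.271, 0.962, -0.0], [-0.001, -0.0, -1.0]]
ft_force: [0.3, 0.1, -0.5]
grip_width: 0.0133
gripper_force: 59.4
```

Run:
```python
from h import *
T=optics.get_image("top");S=optics.get_image("scene")
for d in (T,S): print([b for b in blobs(d,(5,180,60),(16,255,255),60)[0]],[b for b in blobs(d,(16,110,60),(28,255,255),100)[0] if 200<b[1][0]<310 and 120<b[1][1]<240])
o=env.observe(); p=o["position"]; print(p, pix(T,p),pix(S,p-[0,0,.054]))
cv2.imwrite("pics/h1.png",np.hstack([crop(T,(222,161),32,400),crop(S,(290,190),45,400)]))
```

```text
[(np.int32(337), array([234.9,  96.4]), array([218,  85,  35,  23], dtype=int32)), (np.int32(80), array([222.5, 166.1]), array([213, 161,  17,  10], dtype=int32))] []
[(np.int32(1651), array([235.3,  38.7]), array([216,  14,  44,  48], dtype=int32)), (np.int32(570), array([289.9, 193. ]), array([276, 169,  29,  39], dtype=int32)), (np.int32(309), array([338.7, 189. ]), array([330, 177,  18,  23], dtype=int32)), (np.int32(989), array([267.3, 307.6]), array([243, 291,  52,  36], dtype=int32))] [(np.int32(210), array([290.2, 212.4]), array([281, 206,  19,  14], dtype=int32))]
[0.53921738 0.02084709 0.16376063] [220.63019515 155.76984298] [290.16702363 198.19361391]
```

View pics/h1.png

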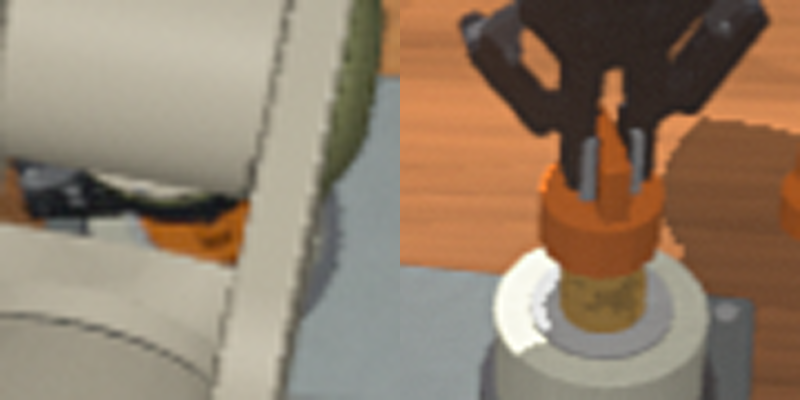

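The nut hangs over the spindle. In the scene half its rim spans x=540–665, with the spindle at 560–645, so it's centred in y. To check the depth direction, I'll compare both front edges in the same camera.

Run:
```python
from h import *
S=optics.get_image("scene")
q=lambda u,v:(245+(u-400)*90/400-.5,145+v*90/400-.5)
print("nut c", plane(S,q(602,276),.1098)-[.028*.995,0,0])
for z in (.070,.072,.074): print("spindle",z,plane(S,q(602,332),z)-[.0205,0,0])
print("roll edge front", plane(S,q(600,386),.068)-[.05,0,0])
print("disc front", plane(S,q(605,357),.071)-[.034,0,0])
```

```text
nut c [0.53572703 0.02100554 0.1098    ]
spindle 0.07 [0.53958856 0.02256576 0.07      ]
spindle 0.072 [0.54150769 0.02253056 0.072     ]
spindle 0.074 [0.54342682 0.02249537 0.074     ]
roll edge front [0.5419681  0.02254228 0.068     ]
disc front [0.54272259 0.02430603 0.071     ]
```

{"api": "arm_command", "payload": {"commands": [1, -0.0064, 0, 0.02, 0, 0, 0, 1, -0.0064, 0, 0.036, 0, 0, 0, 1, -0.0064, 0, 0.038, 0, 0, 0, 1, -0.0064, 0, 0.04, 0, 0, 0, 1, -0.0064, 0, 0.042, 0, 0, 0, 1, -0.0064, 0, 0.042, 0, 0, 0]}}

```text
time_s: 4.22
position: [0.5424, 0.0217, 0.1422]
tool_rot: [[-0.961, -0.275, 0.0], [-0.275, 0.961, 0.0], [-0.0, 0.0, -1.0]]
ft_force: [0.9, 2.1, -2.5]
grip_width: 0.0132
gripper_force: 59.5
```

{"api": "arm_command", "payload": {"commands": [1, 0, 0, 0.002, 0, 0, 0, 1, 0, 0, 0.004, 0, 0, 0, 1, 0, 0, 0.006, 0, 0, 0, 1, 0, 0, 0.006, 0, 0, 0]}}

```text
time_s: 4.55
position: [0.5427, 0.0215, 0.1395]
tool_rot: [[-0.961, -0.275, 0.001], [-0.275, 0.961, 0.0], [-0.001, -0.0, -1.0]]
ft_force: [3.3, 2.1, -0.2]
grip_width: 0.013
gripper_force: 59.7
```

{"api": "arm_command", "payload": {"commands": [1, 0, 0, 0.002, 0, 0, 0, 1, 0, 0, 0.004, 0, 0, 0, 1, 0, 0, 0.004, 0, 0, 0]}}

```text
time_s: 4.8
position: [0.5427, 0.0216, 0.1374]
tool_rot: [[-0.961, -0.275, 0.001], [-0.275, 0.961, 0.0], [-0.001, -0.0, -1.0]]
ft_force: [3.8, 2.7, -1.1]
grip_width: 0.0133
gripper_force: 59.8
```

{"api": "arm_command", "payload": {"commands": [1, 0, 0, 0.002, 0, 0, 0, 1, 0, 0, 0.004, 0, 0, 0, 1, 0, 0, 0.004, 0, 0, 0]}}

```text
time_s: 5.05
position: [0.5426, 0.0216, 0.1353]
tool_rot: [[-0.961, -0.275, 0.001], [-0.275, 0.961, 0.0], [-0.001, 0.0, -1.0]]
ft_force: [4.1, 2.6, 0.3]
grip_width: 0.0127
gripper_force: 59.9
```

{"api": "arm_command", "payload": {"commands": [1, 0, 0, 0.002, 0, 0, 0, 1, 0, 0, 0.004, 0, 0, 0, 1, 0, 0, 0.004, 0, 0, 0]}}

```text
time_s: 5.3
position: [0.5427, 0.0216, 0.1333]
tool_rot: [[-0.961, -0.275, 0.001], [-0.275, 0.961, 0.0], [-0.001, 0.0, -1.0]]
ft_force: [4.7, 3.5, 0.6]
grip_width: 0.0129
gripper_force: 59.9
```

{"api": "arm_command", "payload": {"commands": [1, 0, 0, 0.002, 0, 0, 0, 1, 0, 0, 0.004, 0, 0, 0, 1, 0, 0, 0.004, 0, 0, 0]}}

```text
time_s: 5.55
position: [0.5427, 0.0217, 0.1313]
tool_rot: [[-0.961, -0.275, 0.001], [-0.275, 0.961, 0.0], [-0.001, 0.0, -1.0]]
ft_force: [4.6, 4.7, 0.2]
grip_width: 0.013
gripper_force: 59.9
```

{"api": "arm_command", "payload": {"commands": [1, 0, 0, 0.002, 0, 0, 0, 1, 0, 0, 0.004, 0, 0, 0, 1, 0, 0, 0.004, 0, 0, 0]}}

```text
time_s: 5.8
position: [0.5428, 0.0216, 0.1304]
tool_rot: [[-0.961, -0.275, 0.002], [-0.275, 0.961, -0.0], [-0.002, -0.001, -1.0]]
ft_force: [2.5, 4.4, 9.4]
grip_width: 0.0126
gripper_force: 61.1
```

At a TCP height of 0.1308 the rim is about 0.0768, which is 9 mm below the lip contact height. That's the true-start depth; a false catch here would put the disc below the roll top. I'll turn gently clockwise, following the 20 mm lead.

{"api": "arm_command", "payload": {"commands": [1, 0, 0, -0.001, 0, 0, 0, 1, 0, 0, -0.0005, 0, 0, 0.04, 1, 0, 0, 0, 0, 0, 0.08, 1, 0, 0, 0.0005, 0, 0, 0.12, 1, 0, 0, 0.001, 0, 0, 0.16, 1, 0, 0, 0.001, 0, 0, 0.16], "newtons": 80}}

```text
time_s: 6.3
position: [0.5425, 0.0208, 0.1296]
tool_rot: [[-0.998, 0.061, 0.001], [0.061, 0.998, -0.002], [-0.001, -0.002, -1.0]]
ft_force: [1.1, 0.2, 9.5]
grip_width: 0.0126
gripper_force: 79.3
```

```bash
python3 -c "
from h import *
o=env.observe();print(o['wrist_torque'],o['ft_force'],o['position'])"
```

```text
[ 0.00713059 -0.0609097  -0.11863648] [1.07108214 0.23559027 9.51053054] [0.54245309 0.02084894 0.12960718]
```

{"api": "arm_command", "payload": {"commands": [1, 0, 0, 0.0003, 0, 0, 0.04, 1, 0, 0, 0.0008, 0, 0, 0.08, 1, 0, 0, 0.0013, 0, 0, 0.12, 1, 0, 0, 0.0018, 0, 0, 0.16, 1, 0, 0, 0.0023, 0, 0, 0.2, 1, 0, 0, 0.0023, 0, 0, 0.2]}}

```text
time_s: 6.8
position: [0.5422, 0.0209, 0.1283]
tool_rot: [[-0.887, 0.462, 0.0], [0.462, 0.887, -0.002], [-0.001, -0.001, -1.0]]
ft_force: [0.2, -0.9, 6.9]
grip_width: 0.0126
gripper_force: 79.3
```

```bash
python3 -c "
from h import *
o=env.observe();print(o['wrist_torque'],o['ft_force'],o['position'],o['q'])"
```

```text
[-0.06985376  0.11495035 -0.14740221] [ 0.17901996 -0.8625492   6.91810094] [0.54222421 0.0208731  0.128308  ] [-10.26261455  27.97253085  86.2057906   -0.09430357  65.80602233
 -72.72927003]
```

Going well at low force. I'll continue on the same lead.

{"api": "arm_command", "payload": {"commands": [1, 0, 0, 0.0005, 0, 0, 0.04, 1, 0, 0, 0.001, 0, 0, 0.08, 1, 0, 0, 0.0015, 0, 0, 0.12, 1, 0, 0, 0.002, 0, 0, 0.16, 1, 0, 0, 0.0025, 0, 0, 0.2, 1, 0, 0, 0.0025, 0, 0, 0.2]}}

```text
time_s: 7.3
position: [0.5426, 0.0211, 0.1272]
tool_rot: [[-0.623, 0.782, 0.001], [0.782, 0.623, -0.001], [-0.002, 0.0, -1.0]]
ft_force: [0.4, 0.7, 8.0]
grip_width: 0.0124
gripper_force: 79.3
```

{"api": "arm_command", "payload": {"commands": [1, 0, 0, 0.0005, 0, 0, 0.04, 1, 0, 0, 0.001, 0, 0, 0.08, 1, 0, 0, 0.0015, 0, 0, 0.12, 1, 0, 0, 0.002, 0, 0, 0.16, 1, 0, 0, 0.002, 0, 0, 0.16]}}

```text
time_s: 7.72
position: [0.5428, 0.0207, 0.1263]
tool_rot: [[-0.331, 0.944, 0.002], [0.944, 0.331, -0.002], [-0.002, 0.001, -1.0]]
ft_force: [2.0, -0.4, 8.3]
grip_width: 0.0124
gripper_force: 79.3
```

```bash
python3 -c "
from h import *
o=env.observe();print(o['wrist_torque'],o['ft_force'],o['position'],o['q'])"
```

```text
[-0.18725358 -0.26924123 -0.07749314] [ 1.9761473  -0.39499049  8.26395283] [0.54281056 0.02073588 0.12629528] [-10.26143133  28.13269377  86.31573385  -0.10554234  65.43929439
 -29.53520127]
```

{"api": "arm_command", "payload": {"commands": [1, 0, 0, 0.0003, 0, 0, 0.04, 1, 0, 0, 0.0006, 0, 0, 0.08, 1, 0, 0, 0.0008, 0, 0, 0.12, 1, 0, 0, 0.001, 0, 0, 0.16, 1, 0, 0, 0.001, 0, 0, 0.16]}}

```text
time_s: 8.13
position: [0.5425, 0.0202, 0.1262]
tool_rot: [[-0.002, 1.0, 0.001], [1.0, 0.002, -0.003], [-0.003, 0.001, -1.0]]
ft_force: [-1.1, -4.3, 11.1]
grip_width: 0.0123
gripper_force: 79.9
```

```bash
python3 -c "
from h import *
o=env.observe();print(o['wrist_torque'],o['ft_force'],o['position'],o['q'])"
```

```text
[-0.68116974  0.21932175 -0.19185085] [-1.06796848 -4.28033509 11.11578159] [0.5425462  0.02020446 0.12621502] [-10.29312135  28.12424288  86.34864814  -0.17865427  65.42885535
 -10.34606622]
```

{"api": "arm_command", "payload": {"commands": [1, 0, 0.001, 0, 0, 0, 0.04, 1, 0, 0.001, 0, 0, 0, 0.08, 1, 0, 0.001, 0, 0, 0, 0.11, 1, 0, 0.001, 0, 0, 0, 0.11]}}

```text
time_s: 8.47
position: [0.5422, 0.0197, 0.1262]
tool_rot: [[0.225, 0.974, -0.001], [0.974, -0.225, -0.004], [-0.004, -0.0, -1.0]]
ft_force: [-5.9, -7.5, 14.9]
grip_width: 0.0128
gripper_force: 80.4
```

```bash
python3 -c "
from h import *
o=env.observe();print(o['wrist_torque'],o['ft_force'],o['position'],o['q'])"
```

```text
[-1.20669206  0.96302608 -0.01677152] [-5.91521676 -7.48545095 14.94075941] [0.54215301 0.01967304 0.1262499 ] [-10.31733102  28.13507527  86.32088328  -0.27588563  65.56635029
   2.79997309]
```

{"api": "arm_command", "payload": {"commands": [1, -0.001, 0, 0, 0, 0, 0.04, 1, -0.001, 0, 0, 0, 0, 0.08, 1, -0.001, 0, 0, 0, 0, 0.12, 1, -0.001, 0, 0, 0, 0, 0.12]}}

```text
time_s: 8.8
position: [0.5415, 0.0197, 0.1262]
tool_rot: [[0.461, 0.888, -0.002], [0.888, -0.461, -0.003], [-0.004, -0.001, -1.0]]
ft_force: [-8.8, -4.6, 16.8]
grip_width: 0.0123
gripper_force: 80.7
```

```bash
python3 -c "
from h import *
o=env.observe();print(o['wrist_torque'],o['ft_force'],o['position'],o['q'])"
```

```text
[-0.88520993  1.35706203  0.20221189] [-8.77036672 -4.5573944  16.78088917] [0.5415046  0.01967292 0.12616761] [-10.34300812  28.11223533  86.38164962  -0.24389465  65.61077398
  17.17863583]
```

{"api": "arm_command", "payload": {"commands": [1, -0.002, 0, 0, 0, 0, 0.03, 1, -0.002, 0, 0, 0, 0, 0.06, 1, -0.002, 0, 0, 0, 0, 0.08, 1, -0.002, 0, 0, 0, 0, 0.08]}}

```text
time_s: 9.13
position: [0.5408, 0.0198, 0.1262]
tool_rot: [[0.599, 0.801, -0.003], [0.801, -0.599, -0.002], [-0.003, -0.001, -1.0]]
ft_force: [-8.5, -0.3, 17.5]
grip_width: 0.0125
gripper_force: 84.6
```

```bash
python3 -c "
from h import *
o=env.observe();print(o['wrist_torque'],o['ft_force'],o['position'],o['q'])"
```

```text
[0.01528028 1.36295146 1.09126014] [-8.47587794 -0.26624653 17.46777389] [0.54080925 0.01977915 0.12616868] [-10.37933913  28.06021144  86.48089694  -0.16088992  65.59939408
  26.48077133]
```

The torque has risen to 1.1 N m and the height has stopped changing, so the nut is tight and home. I'll release it, rise, and look.

{"api": "arm_command", "payload": {"commands": [0.4, 0, 0, 0, 0, 0, 0, 0, 0, 0, 0, 0, 0, 0, 0, 0, 0, 0, 0, 0, 0, 0, 0, 0, 0, 0, 0, 0, 0, 0, 0, 0, 0, 0, 0, 0, 0, -0.05, 0, 0, 0, 0, 0, 0, -0.12, 0, 0, 0, 0, 0, 0, -0.18, 0, 0, 0, 0, 0, 0, -0.18, 0, 0, 0], "newtons": 40}}

```text
schema error: expected a multiple of 7 numbers
```

Run:
```python
from h import *
S=optics.get_image("scene")
a=cv2.imread("pics/top0.png")[225:297,388:460]; b=cv2.imread("pics/scene0.png")[280:370,280:370]
r=lambda i:cv2.resize(i,(400,400),interpolation=cv2.INTER_CUBIC)
cv2.imwrite("pics/d1.png",np.vstack([np.hstack([r(a),r(b)])[:, :],np.hstack([cv2.resize(crop(S,(290,205),38,200),(200,200)),np.zeros((200,600,3),np.uint8)])]))
```

```text
(no output)
```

View pics/d1.png

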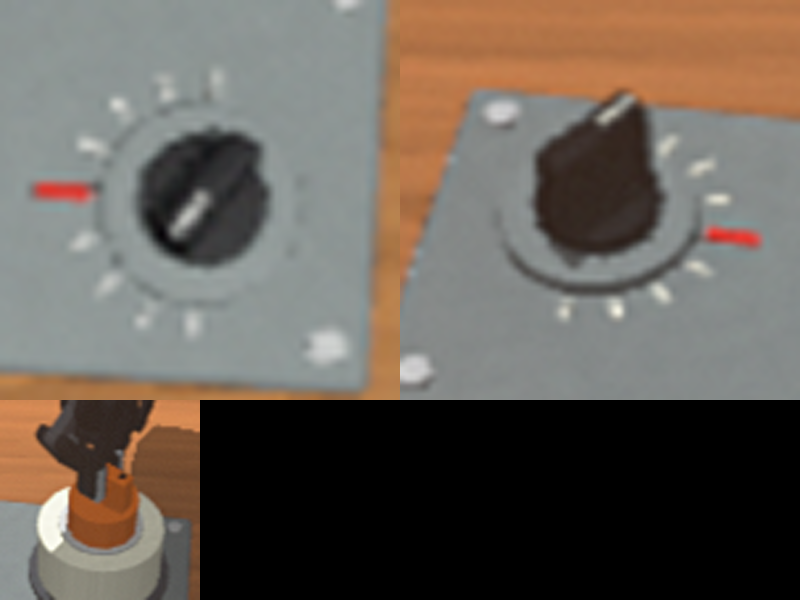

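The crop shows the dial centre at about (200,200) in the top half, with the pointer to the lower left and the red tick at left (62,190). The value is about 0.65 now, so it needs roughly 52–55° clockwise, ending with the bar along azimuth 86°. The lower inset shows the nut flat on the disc. My release command was refused because of a bad row length, so I'll redo it.

{"api": "arm_command", "payload": {"commands": [0.4, 0, 0, 0, 0, 0, 0, 0, 0, 0, 0, 0, 0, 0, 0, 0, 0, 0, 0, 0, 0, 0, 0, 0, 0, 0, 0, 0, 0, 0, 0, 0, 0, 0, 0, 0, 0, 0, -0.05, 0, 0, 0, 0, 0, 0, -0.12, 0, 0, 0, 0, 0, 0, -0.18, 0, 0, 0, 0, 0, 0, -0.18, 0, 0, 0], "newtons": 40}}

```text
time_s: 9.93
position: [0.5442, 0.0198, 0.2205]
tool_rot: [[0.599, 0.8, 0.01], [0.8, -0.599, -0.002], [0.004, 0.009, -1.0]]
ft_force: [0.5, -0.1, 0.7]
grip_width: 0.0425
gripper_force: 0.0
```

Run:
```python
from h import *
T=optics.get_image("top");S=optics.get_image("scene")
c=lambda u,v:((388+u/5.556)/1.5-.33,(225+v/5.556)/1.5-.33); s=lambda u,v:((280+(u-400)/4.444)/1.5-.33,(280+v/4.444)/1.5-.33)
print("ring",plane(T,c(200,200),.015),plane(S,s(598,212),.015),"knob",cross(T,c(203,197),S,s(592,122)))
print([ (b[0],b[1]) for b in blobs(T,(0,150,120),(4,255,255),4)[0]])
o=env.observe(); R=o["tool_rot"]; tgt=plane(T,c(200,200),.015)+[.003,-.001,0]; tgt[2]=.2
print(o["position"],o["grip_width"],o["q"][5],tgt,R.T@(tgt-o["position"])/.5)
cv2.imwrite("pics/n1.png",crop(S,(290,200),45,500))
```

```text
ring [ 0.51372498 -0.14225251  0.015     ] [ 0.5159829  -0.14145469  0.015     ] knob (array([ 0.51003594, -0.14101135,  0.0515364 ]), np.float64(0.0014835616533488013))
[(np.int32(11), array([265.7, 172.5]))]
[0.54244322 0.02007187 0.21547077] 0.04263971674439816 26.46293574392109 [ 0.51672498 -0.14325251  0.2       ] [-0.29228298  0.15463358  0.03100995]
```

View pics/n1.png

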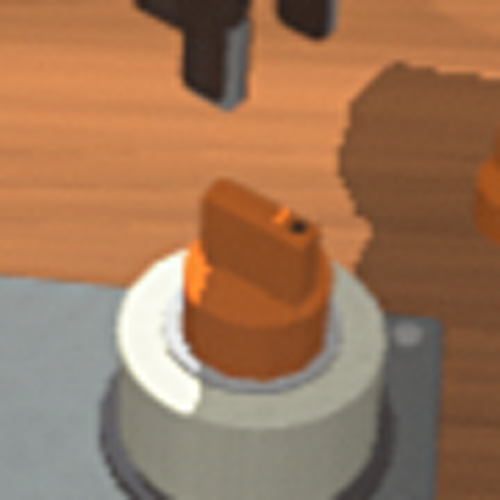

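The nut sits flat on the disc in the crop, with its rim along the disc at about (255,370) and its dot at (298,226). Next I go over the dial.

{"api": "arm_command", "payload": {"commands": [0, -0.05, 0.025, 0, 0, 0, -0.059, 0, -0.1, 0.052, 0, 0, 0, -0.118, 0, -0.16, 0.083, 0, 0, 0, -0.177, 0, -0.22, 0.114, 0.02, 0, 0, -0.236, 0, -0.27, 0.14, 0.06, 0, 0, -0.295, 0, -0.293, 0.152, 0.1, 0, 0, -0.354, 0, -0.293, 0.152, 0.13, 0, 0, -0.413, 0, -0.293, 0.152, 0.16, 0, 0, -0.472, 0, -0.293, 0.152, 0.16, 0, 0, -0.531, 0, -0.293, 0.152, 0.16, 0, 0, -0.59, 0, -0.293, 0.152, 0.16, 0, 0, -0.649, 0, -0.293, 0.152, 0.16, 0, 0, -0.708]}}

```text
time_s: 11.03
position: [0.5145, -0.1424, 0.1332]
tool_rot: [[-0.749, 0.663, -0.003], [0.663, 0.749, 0.002], [0.003, -0.001, -1.0]]
ft_force: [-0.1, -0.9, -0.2]
grip_width: 0.0429
gripper_force: 0.0
```

{"api": "arm_command", "payload": {"commands": [0, 0, 0, 0, 0, 0, 0, 0, 0, 0, 0.06, 0, 0, 0, 0, 0, 0, 0.1, 0, 0, 0, 0, 0, 0, 0.1, 0, 0, 0]}}

```text
time_s: 11.37
position: [0.5131, -0.1416, 0.0808]
tool_rot: [[-0.742, 0.67, -0.008], [0.67, 0.742, 0.004], [0.008, -0.002, -1.0]]
ft_force: [-0.6, -0.0, -0.5]
grip_width: 0.0428
gripper_force: 0.0
```

Run:
```python
from h import *
S=optics.get_image("scene");T=optics.get_image("top")
cv2.imwrite("pics/d2.png",np.hstack([crop(S,(218,205),32,400),crop(T,(283,172),32,400)]))
```

```text
(no output)
```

View pics/d2.png

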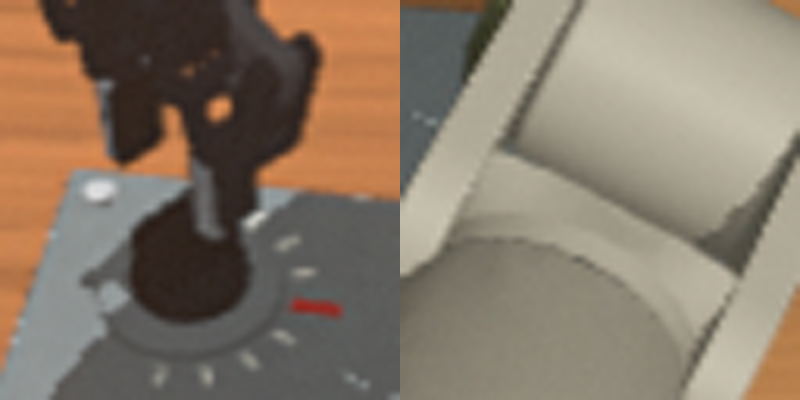

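The fingers straddle the dial's bar, with their tips at about (125,130) and (210,230) in the scene half. The top view is blocked by the arm. I'll descend and close.

{"api": "arm_command", "payload": {"commands": [0, 0, 0, 0.03, 0, 0, 0, 0, 0, 0, 0.055, 0, 0, 0, 0, 0, 0, 0.068, 0, 0, 0, 0, 0, 0, 0.068, 0, 0, 0, 0, 0, 0, 0.068, 0, 0, 0]}}

```text
time_s: 11.88
position: [0.5156, -0.1428, 0.0517]
tool_rot: [[-0.744, 0.668, 0.001], [0.668, 0.744, -0.0], [-0.001, 0.0, -1.0]]
ft_force: [0.5, 0.0, 0.1]
grip_width: 0.0429
gripper_force: 0.0
```

{"api": "arm_command", "payload": {"commands": [0.4, 0, 0, 0, 0, 0, 0, 0.6, 0, 0, 0, 0, 0, 0, 1, 0, 0, 0, 0, 0, 0, 1, 0, 0, 0, 0, 0, 0, 1, 0, 0, 0, 0, 0, 0, 1, 0, 0, 0, 0, 0, 0], "newtons": 30}}

```text
time_s: 12.38
position: [0.516, -0.1427, 0.0518]
tool_rot: [[-0.744, 0.668, 0.002], [0.668, 0.744, -0.001], [-0.002, 0.001, -1.0]]
ft_force: [0.9, 1.1, 5.7]
grip_width: 0.0132
gripper_force: 34.2
```

Gripped at 13.2 mm. I'll turn 52° clockwise.

{"api": "arm_command", "payload": {"commands": [1, 0, 0, 0, 0, 0, 0.05, 1, 0, 0, 0, 0, 0, 0.1, 1, 0, 0, 0, 0, 0, 0.15, 1, 0, 0, 0, 0, 0, 0.2, 1, 0, 0, 0, 0, 0, 0.25, 1, 0, 0, 0, 0, 0, 0.3, 1, 0, 0, 0, 0, 0, 0.35, 1, 0, 0, 0, 0, 0, 0.4, 1, 0, 0, 0, 0, 0, 0.434, 1, 0, 0, 0, 0, 0, 0.434, 1, 0, 0, 0, 0, 0, 0.434, 1, 0, 0, 0, 0, 0, 0.434]}}

```text
time_s: 13.38
position: [0.5142, -0.1434, 0.0518]
tool_rot: [[0.069, 0.998, -0.002], [0.998, -0.069, -0.001], [-0.001, -0.002, -1.0]]
ft_force: [-7.3, -3.5, 11.3]
grip_width: 0.0126
gripper_force: 34.8
```

{"api": "arm_command", "payload": {"commands": [0.4, 0, 0, 0, 0, 0, 0, 0, 0, 0, 0, 0, 0, 0, 0, 0, 0, 0, 0, 0, 0, 0, 0, 0, 0, 0, 0, 0, 0, 0, 0, 0, 0, 0, 0, 0, 0, 0, -0.06, 0, 0, 0, 0, 0, 0, -0.14, 0, 0, 0, 0, 0, 0, -0.22, 0, 0, 0, 0, -0.08, 0, -0.3, 0, 0, 0, 0, -0.16, 0, -0.3, 0, 0, 0, 0, -0.24, 0, -0.3, 0, 0, 0, 0, -0.32, 0, -0.3, 0, 0, 0]}}

```text
time_s: 14.38
position: [0.5046, -0.2974, 0.2022]
tool_rot: [[0.068, 0.998, 0.002], [0.998, -0.068, -0.002], [-0.001, 0.002, -1.0]]
ft_force: [0.9, -0.5, -0.4]
grip_width: 0.0424
gripper_force: 0.0
```

Run:
```python
from h import *
S=optics.get_image("scene");T=optics.get_image("top")
cv2.imwrite("pics/f1.png",np.vstack([np.hstack([crop(S,(218,208),28,400),crop(T,(283,172),26,400)]),cv2.resize(S["image"][120:270,90:490,::-1],(800,200))]))
```

```text
(no output)
```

View pics/f1.png

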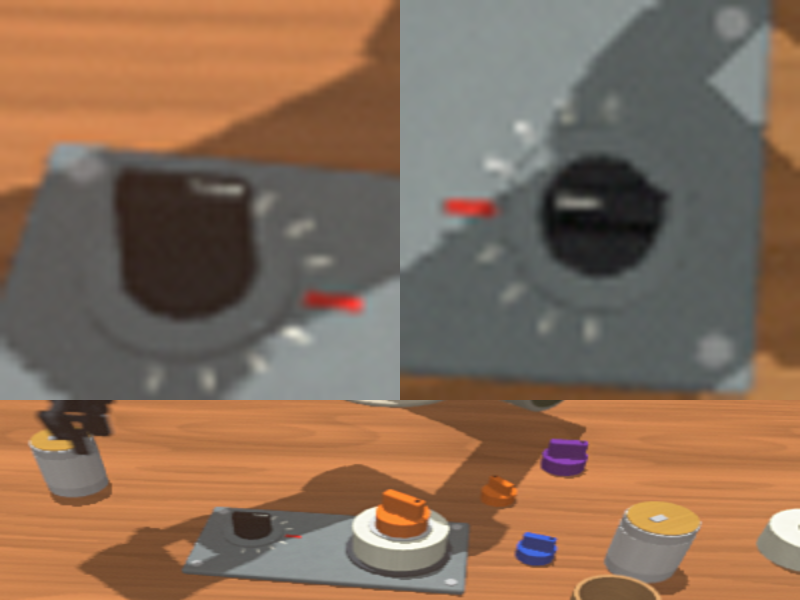

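In the final picture the pointer line, (555,202)–(602,203), runs parallel to the red tick, (445,207)–(493,209). The nut is flat on the disc, both tins stand, and the gripper is clear.

```bash
python3 -c "
from rig import env
print(env.close_job())"
```

```text
the job is handed in; nothing more can be done
None
```

I handed the job in after about 14 s of robot time: the nut is screwed home on the clamp disc from a true start, the brake dial is at the red mark, and both tins are standing. The hand-in gave no verdict, so this rests on my own readings and the last picture.

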